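# Clamp a glass panel square and start the self-tapping fence screw

### The job

Slide the wooden fence gently across the glazing board until the glass panel is squared up snug between the fence and the fixed batten. Then lock the fence with its self-tapping square-headed screw: press firmly down while turning it clockwise, so that it bites and cuts its first thread (not spinning in the hole without advancing, and not rammed straight in), until its collar is down on the fence and the panel is still snug. Do not press hard on the glass, leave the other things where they are, and let go.

Things in the scene. Friction and masses are not known exactly. Their poses are not given: they have to be found in the camera images.
- board: fixed plywood board on the bench, 18 mm thick, x -150 to 150, y -155 to 165 mm about its origin (on its underside); z up. A fixed wooden batten (220 mm along x, 20 wide, 14 high) stands on it at the -y side, inner face at y = -85 mm; the fence is at the +y side and slides towards -y.
- panel: loose, fragile stained glass panel with copper borders, 160 x 120 x 8 mm (x, y, z), about 0.5 kg, on the board between batten and fence. Origin: centre of its underside; axes nearly the board's. Starts a few mm off the batten, a little askew; snug, its centre is at y = -25 mm of the board. It takes up to 25 N.
- fence (a joint): travel in m of the wooden fence towards the board's -y. A bar 250 mm along x, 30 wide, 16 high on the board (top 34 mm above the bench); at 0 (open) its middle is at the board's y = 105 mm. Slides stiffly (about 5 N; with the panel about 9 N), stays where left. About 0.055 when the panel is snug between it and the batten.
- fence_push (a point): middle of the fence's outer face (away from the panel, facing the board's +y), 8 mm above the board's top; axes as the board's. Push this face, here or beside the screw, towards the board's -y.
- screw_feed (a joint): how far in m the screw has gone down: 0 at the start, with a 4 mm gap between the collar under its head and the fence; 0.004 = collar down on the fence. Pressed without turning it does not sink under 40 N; rammed harder it strips the hole. Pulling up or turning back does not raise it.
- screw_slip (a joint): turn in rad of the screw's head in excess of its thread's advance (clockwise positive); stays constant while it bites, near 0 at the start; grows when the head spins without biting. Turned clockwise from above it sinks 7 mm a turn (3.6 rad in all) while pressed down with over 12 N (15 to 20 N is good), else spins. Past 3.5 the hole is reamed out, below -1.5 stripped. Turning takes 0.04 N m.
- screw_head (a point): centre of the screw's upright square steel head, 22 x 22 x 22 mm, in the middle of the fence and moving with it. Its underside is 42 and top 64 mm above the bench at the start, 4 mm lower at the end; below is a round collar, 31 mm across, 4 thick. Axes square to the flats, turning with it, z up; can be gripped afresh every quarter turn.
- flux_bottle: white plastic bottle, 52 mm across, 130 mm tall, standing on the bench beyond the batten; origin at the centre of its underside. Bystander.
- foil_roll: flat roll of copper foil, ring of 72 mm outside and 44 mm inside diameter, 12 mm high, lying on the bench beyond the batten; origin at the centre of its underside. Bystander.
- brush: flux brush lying on the bench off the fence's side of the board; origin under its middle. Bystander.

How it is judged:
By the outcome, as a careful person would: the job done as asked, in the order asked, and still so for the second after the job is handed in, with the robot touching nothing.
It also fails if it takes over 72 s, if anything falls off the work surface, if the arm or the gripper's body presses on something with over 40 N, if the wrist force passes 120 N, or if a joint passes its speed limit or range.

### The arm

A 7-joint arm with a two-finger parallel gripper is mounted at the origin on the work surface. World frame = base frame: x ahead of the robot, y to its left, z up, the work surface at z = 0. Lengths are in m, angles in rad, forces in N, time in s.
With the tool pointing down it reaches from about 0.4 to 0.85 m from the base axis. Payload 4.5 kg.
Tool frame: the origin (TCP) lies at the very end of the fingers, on their centre line; the grasp point (between the pads) lies manip.tcp_to_grasp behind it (manip.tcp_to_grasp is the distance from the TCP to the grasp point, in m); z points along the fingers, y is the line along which they close (so a half turn about z gives the same grasp; the last joint's range is limited). The gripper opens to 85 mm and grips with 20 to 120 N. Pads are 22 mm wide; open, the fingers measure 114 mm over their backs; the gripper's body (76 mm by 85 mm) begins 54 mm behind the grasp point. The pads swing forward as they close: fully open they stand 13 mm farther back than shut.
Start: joints at [-1.078, 0.689, -0.195, 1.565, 0.157, 0.902, -0.215], TCP at [0.277, 0.56, 0.192] pointing down, gripper open.
Joint ranges: [-3.01, 3.01], [-0.46, 2.08], [-1.47, 1.51], [0.13, 2.56], [-1, 4.14], [0.04, 2.09], [-2.66, 2.66]. Speed limits (rad/s): [2.57, 2.57, 3.14, 3.14, 3.14, 3.14, 3.14].

### API

Orientations are given as a unit quaternion [w, x, y, z].
In Python, from rig import manip gives the robot as it stands.
- The arm moves only by the shell command python3 -m pendant 'ROWS' [FORCE]. ROWS is a JSON object whose one key "targets" holds a list of rows, each a list of 3 entries, a list of its own where there are three numbers: the closure, from -1 (fully open) to 1 (shut), then the shift along the tool's x, y, z in mm, then the turn about the tool's z in units of 5 degrees (1.0 is 5 degrees). In form: {"targets": [[claw, [dx, dy, dz], yaw], ...]}. A call has exactly 5 rows; each row shifts and turns the commanded pose from where the row before left it, along the tool's axes as they then stand; what a row does not reach is not made up. A row lasts 1/10 s, in which the tool goes at most 50 mm and 8.59 degrees, less where a joint would pass 70% of its speed; a pose out of reach is approached as far as the arm can. A call is refused whole if a number of a shift passes 50 or a number of a turn 1, either way. A call with a gripper value outside its range is refused whole. The fingers move at their own pace and stop on an object; FORCE is the grip in N (left out, the last holds). Time passes only in rows, so rows that do not move let the fingers close, or fill a call up. It gives the time, the measured TCP pose, the force, the opening and the grip force at its end, in the units of the state.
- manip.get_state(): the state, without advancing time (a new reading comes with each control period).
- manip.get_image(name): name is "scene" or "top"; returns a dict with "color" (400x640x3 uint8, red, green, blue), "depth" (400x640 float32, m along the optical axis (not along the pixel's ray), 0 where there is no reading), "vertical_fov" (degrees; the focal length in pixels is half the picture's height over the tangent of half this angle, whatever the lens; pixels are square), "cx", "cy" (the principal point, pixels), "rvec" (rotation vector, rad) and "tvec" (3), from world to camera coordinates, as OpenCV has them. Camera axes: x right, y down, z forward; pixel columns grow to the right and rows downward; lengths in m; the calibration is good to about 2 mm. A picture is of the moment at which its call begins.
- manip.close_job(): hands the job in; it is judged then, once.
The state is a dict: "clock": time; "q": joint angles; "joint_velocities": joint speeds; "joint_efforts": joint torques, N m; "tcp_pos": TCP position; "tool_rot": TCP orientation; "contact_force": force on the tool from outside, world axes, zero at the start; "ft_torque": the same for the moment, N m; "finger_gap": opening from 0.0 (shut) to 1.0 (fully open); "grip_force": force on a finger pad.
Only numpy, scipy, OpenCV 4.12 (cv2) and the standard library are available. Lean on these libraries where they do the work, as an engineer would, in place of code of your own. Each camera call takes 0.05 s, during which the arm holds its last target. There are 200 camera calls.

## Working session

There is one attempt and no reset: what is moved stays moved. The work goes in short steps, Python scripts to look and compute and a shell command to move; the robot and the scene stay as the last step left them, time stands still between calls to the robot, and variables do not carry over. Pictures are saved under pics/ and viewed, at most 10 in all, crops included, and the job is handed in when it is done.

```bash
ls; mkdir -p pics
cat > h.py <<'E'
from rig import manip
import numpy as np, cv2
def cam(n):
    d=manip.get_image(n); h,w=d['depth'].shape
    f=h/2/np.tan(np.radians(d['vertical_fov'])/2)
    R=cv2.Rodrigues(np.array(d['rvec'],float))[0]; t=np.array(d['tvec'],float).ravel()
    v,u=np.mgrid[:h,:w]; z=d['depth']
    P=np.stack([(u-d['cx'])/f*z,(v-d['cy'])/f*z,z],-1)
    W=(P-t)@R; W[z==0]=np.nan
    return d,W
def save(d,n): cv2.imwrite('pics/'+n,d['color'][:,:,::-1])
E
python3 - <<'E'
from h import *
print(manip.tcp_to_grasp, manip.get_state())
for n in('scene','top'):
    d,W=cam(n); save(d,n+'1.png'); np.savez(n+'1.npz',W=W,c=d['color']); print(n,d['vertical_fov'],d['cx'],d['cy'],d['rvec'],d['tvec'])
E
```

```text
pics
0.0187 {'clock': 0.0, 'q': array([-1.07818361,  0.6899952 , -0.19450002,  1.56639581,  0.1572836 ,
        0.90253083, -0.21509526]), 'joint_velocities': array([ 5.99303070e-04, -2.90315533e-04, -3.70058275e-04, -8.05469123e-04,
       -1.55623713e-03,  5.14690996e-05, -1.79895806e-03]), 'joint_efforts': array([-3.76833477e-04, -5.39604986e+01, -1.26667455e+00, -1.58546484e+01,
        9.09878290e-03,  9.36567580e-03,  1.31364658e-05]), 'tcp_pos': array([0.27652071, 0.55964674, 0.190763  ]), 'tool_rot': array([-1.50412607e-04,  2.27363064e-01,  9.73809579e-01, -9.57949045e-04]), 'contact_force': array([ 0.01415293, -0.40859311,  0.73159366]), 'ft_torque': array([ 0.01435961, -0.03889103,  0.0035391 ]), 'grip_force': 0.0, 'finger_gap': 0.999611398175107}
scene 46.384091733905066 312.26738452393516 205.54578380140282 [ 1.55389335  2.18148093 -0.73304121] [ 0.18245027 -0.38572463  1.36135729]
top 44.79936004251434 317.1281465082471 204.3410373629297 [ 2.18044843 -2.13904407  0.12304225] [-8.74827656e-04  5.64901414e-01  1.19232949e+00]
```

View pics/top1.png

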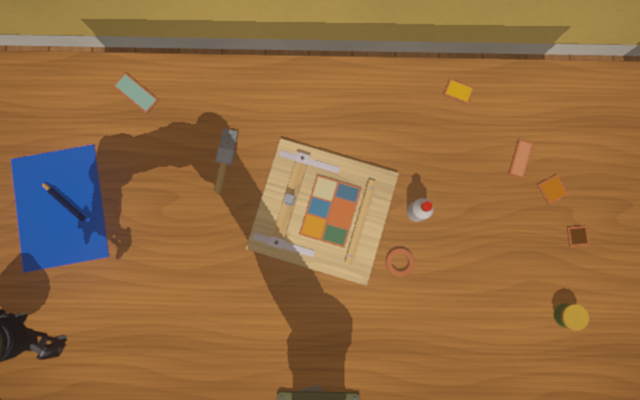

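View pics/scene1.png

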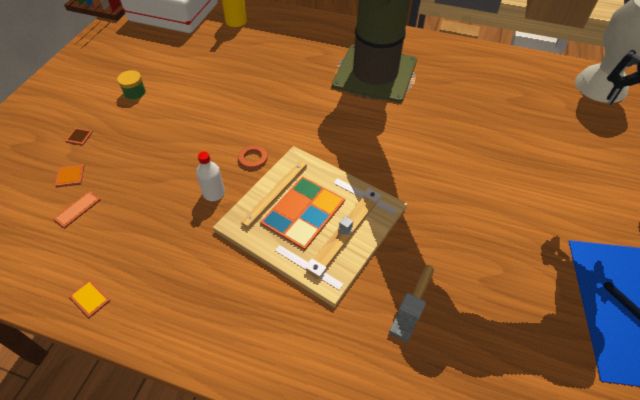

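The top view shows the board centred near (322,212), with the fence at about x=290 px and the screw head at (289,199). The panel is at (331,211), the batten at (361,220), the bottle at (421,210), the roll at (400,262) and the brush at (226,160). The scene view agrees, with the screw head at (346,225). Next I'll measure from both depth views.

```bash
cat > m.py <<'E'
from h import *
import sys
def run(src):
  for n in('scene','top'):
    if src: a=np.load(n+'1.npz'); W=a['W']
    else: W=cam(n)[1]
    x,y,z=W[...,0],W[...,1],W[...,2]
    roi=(x>.3)&(x<.75)&(y>-.15)&(y<.3)
    def pts(lo,hi): return W[roi&(z>lo)&(z<hi)]
    b=pts(.008,.075); 
    # board outline: largest component
    m=(roi&(z>.010)&(z<.08)).astype(np.uint8)
    k,l,s,c=cv2.connectedComponentsWithStats(m); i=1+np.argmax(s[1:,4])
    B=W[l==i]; r=cv2.minAreaRect(B[:,:2].astype(np.float32)*1000); print(n,'board rect mm',r)
    top=B[(B[:,2]>.013)&(B[:,2]<.022)]; print(' board z',np.median(top[:,2]))
    h=B[B[:,2]>.052]; print(' head',len(h),h.mean(0)*1000,np.median(h[:,2]), cv2.minAreaRect(h[:,:2].astype(np.float32)*1000))
    for u in range(0): pass
if __name__=='__main__': run(1)
E
python3 m.py
python3 - <<'E'
import cv2,numpy as np
for n,(x0,y0,x1,y1) in {'top':(240,130,400,290)}.items():
    c=np.load(n+'1.npz')['c'][y0:y1,x0:x1,::-1]; cv2.imwrite('pics/%sc.png'%n,cv2.resize(c,None,fx=3.75,fy=3.75,interpolation=cv2.INTER_CUBIC))
E
```

```text
scene board rect mm ((551.73779296875, -2.848052978515625), (321.2847900390625, 303.1077575683594), 74.6456527709961)
 board z 0.01729744961216017
 head 125 [577.70590717  81.97109907  61.33950968] 0.06204750663435991 ((575.1220092773438, 82.16294860839844), (22.671459197998047, 25.196395874023438), 70.14204406738281)
top board rect mm ((551.6552734375, -4.5250091552734375), (320.4579772949219, 300.3702392578125), 74.42745971679688)
 board z 0.017238125545230444
 head 84 [574.53896027  79.68484603  62.07641102] 0.06239469648440003 ((574.9558715820312, 79.8511962890625), (21.884069442749023, 21.373424530029297), 68.67143249511719)
```

View pics/topc.png

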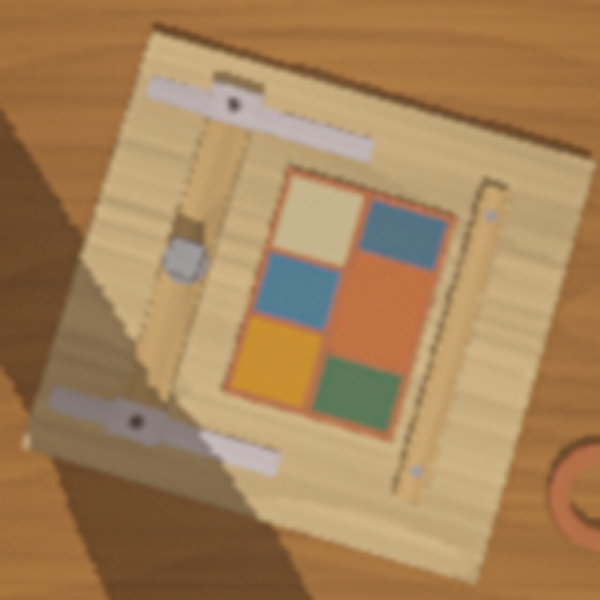

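The crop shows the fence running from (235,100) to (135,420), with guide clamps at both ends and the square head at (185,258). The panel spans (228,390) to (455,215), and the batten is on the right. The board's yaw is about -15.5°. Next I'll get the positions in the board frame.

```bash
cat >> h.py <<'E'
a=np.radians(74.5); YB=np.array([np.cos(a),np.sin(a)]); XB=np.array([YB[1],-YB[0]])
O=np.array([551.7,-3.7])-5*YB
def toB(W): D=W[...,:2]*1000-O; return np.stack([D@XB,D@YB,W[...,2]*1000],-1)
def toW(xb,yb): return O+xb*XB+yb*YB
def tool():
    s=manip.get_state(); from scipy.spatial.transform import Rotation as Ro
    q=s['tool_rot']; R=Ro.from_quat([q[1],q[2],q[3],q[0]]).as_matrix()
    return s,R
def go(xb,yb,z):
    s,R=tool(); t=np.r_[toW(xb,yb),z]-s['tcp_pos']*1000
    print('shift tool mm',(R.T@t).round(1),'tool y deg',np.degrees(np.arctan2(R[1,1],R[0,1])).round(1),'q7',s['q'][6].round(2),'tcp B',toB(s['tcp_pos'][None])[0].round(1))
def bars(W):
    B=toB(W); x,y,z=B[...,0],B[...,1],B[...,2]
    def st(n,m):
        p=B[m]; 
        if len(p)>5: print('  ',n,len(p),'x',np.percentile(p[:,0],[1,50,99]).round(1),'y',np.percentile(p[:,1],[1,50,99]).round(1),'z',np.percentile(p[:,2],[1,50,99]).round(1))
    for lo in(-75,-50,25,50): st('fence%d'%lo,(x>lo)&(x<lo+20)&(y>20)&(y<140)&(z>30)&(z<38))
    st('batten',(abs(x)<80)&(y<-70)&(y>-120)&(z>28)&(z<36))
    st('panel',(abs(x)<90)&(abs(y)<60)&(z>23)&(z<28.5))
    st('head',(abs(x)<40)&(y>20)&(y<140)&(z>54)&(z<70))
    st('tall',(abs(x)>80)&(abs(x)<130)&(y>0)&(y<150)&(z>36)&(z<120))
E
python3 - <<'E'
from h import *
for n in('scene','top'): print(n); bars(np.load(n+'1.npz')['W'])
go(-35,130,130); go(-35,130,24)
E
```

```text
scene
   fence-75 97 x [-74.3 -64.7 -55.5] y [ 79.6  94.2 108.7] z [30.3 33.1 36.6]
   fence-50 103 x [-49.2 -40.  -30.4] y [ 78.7  94.5 108.4] z [30.  33.2 36.5]
   fence25 114 x [25.2 35.1 44.7] y [ 78.9  94.7 108.5] z [30.2 33.1 35.8]
   fence50 123 x [50.4 60.  69.7] y [ 78.9  93.8 108. ] z [30.3 33.5 37.2]
   batten 502 x [-78.    4.1  78.2] y [-104.5  -93.6  -83.7] z [28.3 31.1 34.7]
   panel 2604 x [-74.3   9.4  82.9] y [-58.9  -5.1  45.8] z [23.1 25.7 28.3]
   head 120 x [-10.9   2.4  12.6] y [ 82.2  94.4 104.8] z [54.5 62.1 65.3]
   tall 176 x [-121.6  103.4  124.1] y [ 76.6  93.9 111.3] z [36.  37.2 41.2]
top
   fence-75 83 x [-74.7 -65.9 -55.5] y [ 31.2  91.3 106. ] z [30.  33.1 36.5]
   fence-50 85 x [-49.7 -39.8 -30.2] y [ 32.2  92.4 106.8] z [30.2 32.7 37. ]
   fence25 84 x [25.5 35.5 44.6] y [ 34.9  91.4 106.1] z [30.3 32.9 37.1]
   fence50 78 x [50.4 59.6 69.8] y [ 30.   92.5 106.4] z [30.1 32.9 37. ]
   batten 461 x [-78.1  -0.9  78.5] y [-105.7  -95.9  -71.5] z [28.1 31.2 35.7]
   panel 1915 x [-74.5   2.3  82.4] y [-58.9  -7.5  43.6] z [23.1 25.5 28.4]
   head 82 x [-10.7  -0.2  10.8] y [ 81.1  91.6 102.5] z [55.5 62.5 66.3]
   tall 157 x [-123.   -96.9  123.1] y [ 74.   91.1 108.7] z [36.  37.6 43.6]
shift tool mm [-438.4 -267.    61.4] tool y deg 63.7 q7 -0.22 tcp B [-415.7  474.4  190.8]
shift tool mm [-438.4 -266.8  167.4] tool y deg 63.7 q7 -0.22 tcp B [-415.7  474.4  190.8]
```

```bash
for i in 1; do python3 -m pendant '{"targets": [[1,[-29,-18,0],0],[1,[-29,-18,0],0],[1,[-29,-18,0],0],[1,[-29,-18,0],0],[1,[-29,-18,0],0]]}' 60
python3 -m pendant '{"targets": [[1,[-29,-18,0],0],[1,[-29,-18,0],0],[1,[-29,-18,0],0],[1,[-29,-18,0],0],[1,[-29,-18,0],0]]}'
python3 -m pendant '{"targets": [[1,[-29,-18,0],0],[1,[-29,-18,0],0],[1,[-29,-18,0],0],[1,[-29,-18,0],0],[1,[-29,-18,0],0]]}'
python3 -m pendant '{"targets": [[1,[0,0,0],-1],[1,[0,0,0],-1],[1,[0,0,0],-0.2],[1,[0,0,0],0],[1,[0,0,0],0]]}'; done
python3 -c "
from h import *
go(-35,135,110);go(-35,135,26);print(manip.get_state())"
```

```text
clock: 0.6
tcp_pos: [0.3674, 0.4139, 0.1913]
tool_rot: [-0.0, 0.227, 0.974, -0.0]
contact_force: [0.3, -0.2, -0.5]
finger_gap: 0.143
grip_force: 0.0
clock: 1.1
tcp_pos: [0.4574, 0.2692, 0.1913]
tool_rot: [-0.0, 0.227, 0.974, -0.0]
contact_force: [0.1, -0.3, -0.2]
finger_gap: -0.001
grip_force: 0.0
clock: 1.6
tcp_pos: [0.5475, 0.1243, 0.1913]
tool_rot: [-0.0, 0.227, 0.974, -0.0]
contact_force: [0.5, -0.3, -0.6]
finger_gap: 0.0
grip_force: 0.0
clock: 2.1
tcp_pos: [0.547, 0.1259, 0.1915]
tool_rot: [-0.0, 0.133, 0.991, -0.0]
contact_force: [0.9, -0.2, -0.2]
finger_gap: -0.003
grip_force: 0.0
shift tool mm [-4.2  6.4 81.5] tool y deg 74.7 q7 0.75 tcp B [-39.2 128.6 191.5]
shift tool mm [ -4.2   6.4 165.5] tool y deg 74.7 q7 0.75 tcp B [-39.2 128.6 191.5]
{'clock': 2.1, 'q': array([-0.12063491,  0.61389725, -0.31152026,  1.75710559,  0.2463355 ,
        0.80921863,  0.75326526]), 'joint_velocities': array([-0.00405889, -0.00231083,  0.00033471, -0.00034905,  0.00219188,
       -0.00094302,  0.00379661]), 'joint_efforts': array([ 1.97340120e-01, -4.83988130e+01, -2.43602425e+00, -1.43694055e+01,
        1.52485521e-02,  5.47625837e-03,  1.71362706e-03]), 'tcp_pos': array([0.54700179, 0.12587499, 0.19149593]), 'tool_rot': array([-1.41049681e-04,  1.33437487e-01,  9.91057221e-01, -3.38709105e-05]), 'contact_force': array([ 0.9411683 , -0.22866725, -0.18904815]), 'ft_torque': array([ 0.00945004, -0.01347827,  0.00605719]), 'grip_force': 0.0, 'finger_gap': -0.002693722222318118}
```

```bash
python3 -m pendant '{"targets": [[1,[0,2,30],0],[1,[0,3,35],0],[1,[0,2,35],0],[1,[0,0,30],0],[1,[0,0,15],0]]}'
python3 -m pendant '{"targets": [[1,[0,0,10],0],[1,[0,0,6],0],[1,[0,0,3],0],[1,[0,0,0],0],[1,[0,0,0],0]]}'
python3 -c "
from h import *
go(-35,122,26);print(manip.get_state()['contact_force'])"
```

```text
clock: 2.6
tcp_pos: [0.5474, 0.1323, 0.0441]
tool_rot: [-0.002, 0.133, 0.991, -0.001]
contact_force: [-0.2, 0.1, 0.8]
finger_gap: 0.004
grip_force: 0.0
clock: 3.1
tcp_pos: [0.5497, 0.1326, 0.0283]
tool_rot: [0.001, 0.133, 0.991, 0.0]
contact_force: [0.6, -0.0, -0.8]
finger_gap: 0.002
grip_force: 0.0
shift tool mm [ -3.3 -13.9   2.3] tool y deg 74.7 q7 0.65 tcp B [-38.4 135.8  28.3]
[ 0.6420668  -0.03064942 -0.79055969]
```

```bash
python3 -m pendant '{"targets": [[1,[0,-2,1],0],[1,[0,-2,1],0],[1,[0,-2,0],0],[1,[0,-2,0],0],[1,[0,-2,0],0]]}'
python3 -m pendant '{"targets": [[1,[0,-2,0],0],[1,[0,-2,0],0],[1,[0,-2,0],0],[1,[0,-2,0],0],[1,[0,-2,0],0]]}'
python3 -m pendant '{"targets": [[1,[0,-2,0],0],[1,[0,-2,0],0],[1,[0,-2,0],0],[1,[0,-2,0],0],[1,[0,-2,0],0]]}'
python3 -c "
from h import *
go(-35,79,26)"
```

```text
clock: 3.6
tcp_pos: [0.5464, 0.1225, 0.0256]
tool_rot: [0.0, 0.133, 0.991, 0.0]
contact_force: [-0.8, -0.5, 0.0]
finger_gap: -0.0
grip_force: 0.0
clock: 4.1
tcp_pos: [0.5438, 0.113, 0.0256]
tool_rot: [0.0, 0.133, 0.991, 0.0]
contact_force: [-0.4, -0.9, 0.2]
finger_gap: 0.0
grip_force: 0.0
clock: 4.6
tcp_pos: [0.5412, 0.1033, 0.0256]
tool_rot: [0.0, 0.133, 0.991, 0.0]
contact_force: [-0.2, 0.6, 0.1]
finger_gap: -0.0
grip_force: 0.0
shift tool mm [ -3.7 -26.3  -0.4] tool y deg 74.7 q7 0.67 tcp B [-38.8 105.3  25.6]
```

Run:
```python
from h import *
for n in('scene','top'):
    d,W=cam(n); print(n); bars(W)
    if n=='scene': cv2.imwrite('pics/s2.png',cv2.resize(d['color'][120:320,200:440,::-1],None,fx=3,fy=3,interpolation=cv2.INTER_CUBIC))
```

```text
scene
   fence-75 19 x [-73.6 -59.9 -55.4] y [ 79.2 106.6 108.5] z [30.2 32.4 34.8]
   fence-50 100 x [-49.7 -40.1 -30.6] y [ 79.4  94.1 108.2] z [30.2 33.3 36.1]
   fence25 114 x [25.2 34.7 44.7] y [ 79.1  93.8 108.5] z [30.3 33.1 36.1]
   fence50 114 x [50.4 60.2 69.1] y [ 78.2  93.9 108. ] z [30.3 32.9 35.6]
   batten 502 x [-77.6   5.9  79. ] y [-104.4  -93.7  -83.7] z [28.4 31.3 34.6]
   panel 2629 x [-73.9   9.7  82.8] y [-59.   -4.6  45.8] z [23.1 25.6 28.3]
   head 127 x [-30.6   2.3  12.4] y [ 82.2  94.8 107.9] z [54.2 62.6 66.7]
   tall 102 x [-120.5  110.2  124.2] y [ 75.5  92.2 110. ] z [36.  37.1 41.1]
top
   fence25 61 x [26.7 37.5 44.6] y [ 60.2  88.1 106.1] z [30.5 33.1 36.9]
   fence50 80 x [50.7 60.6 69.7] y [ 76.8  91.9 105.9] z [30.2 33.7 37.8]
   batten 460 x [-78.4  -3.1  78.8] y [-105.7  -95.7  -71.3] z [28.1 31.1 35.5]
   panel 1510 x [-71.9  17.6  82.2] y [-59.1 -17.9  42.8] z [23.1 25.6 28.4]
   tall 61 x [ 83.5 111.5 123.4] y [ 75.8  90.5 108.7] z [36.2 38.  44.3]
```

View pics/s2.png

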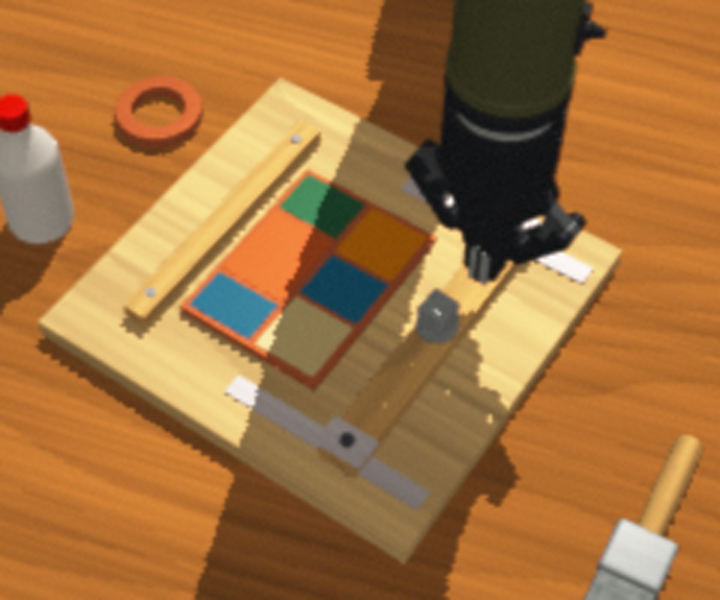

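The enlarged scene view shows the shut fingertips around (485,272), seemingly over the fence or right at its outer edge, and the fence hasn't moved. I'll check the fingertip points in the cloud before moving on.

Run:
```python
from h import *
d,W=cam('scene'); B=toB(W)
f=200/np.tan(np.radians(d['vertical_fov'])/2)
s=manip.get_state()
K=np.array([[f,0,d['cx']],[0,f,d['cy']],[0,0,1]])
p=[s['tcp_pos'],s['tcp_pos']+[0,0,.05]]
print(cv2.projectPoints(np.array(p),np.array(d['rvec']),np.array(d['tvec']),K,None)[0].ravel())
c=d['color'].astype(int).sum(-1)
for v in range(196,222):
    print(v,[ '%s:%d,%d,%d/%d'%((u,)+tuple(B[v,u].round())+(c[v,u],)) if np.isfinite(B[v,u,0]) else '-' for u in range(352,372,3)])
```

```text
[359.27490128 221.60297917 361.07281577 207.86377457]
196 ['352:-96,52,16/343', '355:-28,93,118/60', '358:-28,100,124/68', '361:-22,110,136/62', '364:-23,115,139/62', '367:-22,122,145/64', '370:-46,118,117/69']
197 ['352:-93,54,18/548', '355:-28,94,115/58', '358:-27,101,122/66', '361:-24,109,131/70', '364:-22,116,138/54', '367:-25,121,138/52', '370:-42,120,119/66']
198 ['352:-91,55,17/601', '355:-29,94,111/64', '358:-28,101,117/60', '361:-36,103,110/64', '364:-24,116,133/58', '367:-27,121,133/48', '370:-40,121,119/61']
199 ['352:-87,58,20/606', '355:-28,94,110/70', '358:-26,102,117/67', '361:-27,108,120/57', '364:-22,117,132/59', '367:-30,120,126/54', '370:-39,122,118/62']
200 ['352:-87,58,16/594', '355:-25,96,110/102', '358:-29,101,110/70', '361:-27,108,117/61', '364:-29,114,120/62', '367:-31,119,121/67', '370:-36,124,119/67']
201 ['352:-83,60,18/594', '-', '358:-28,101,107/108', '361:-29,108,111/64', '364:-27,115,119/60', '367:-32,120,117/63', '370:-34,125,119/59']
202 ['352:-81,61,18/606', '355:-32,93,94/145', '358:-30,101,103/253', '361:-29,108,108/60', '364:-29,115,114/62', '367
[... 2280 characters left out ...]
562', '364:-53,109,29/291', '367:-65,110,17/456', '370:-68,116,17/575']
218 ['352:-33,90,33/544', '355:-35,96,35/559', '358:-41,100,33/567', '361:-43,106,34/562', '364:-56,107,21/275', '367:-61,112,19/585', '370:-65,117,18/594']
219 ['352:-31,91,33/532', '355:-33,97,36/563', '358:-37,102,35/565', '361:-43,106,31/528', '364:-55,108,19/309', '367:-59,114,19/606', '370:-63,119,17/616']
220 ['352:-11,101,61/433', '355:-33,97,32/566', '358:-36,103,33/567', '361:-39,109,34/379', '364:-53,109,18/386', '367:-58,114,16/615', '370:-62,120,16/613']
221 ['352:-8,103,62/351', '355:-32,98,31/571', '358:-31,106,37/569', '361:-41,108,27/291', '364:-51,111,18/572', '367:-57,115,15/616', '370:-60,121,16/611']
```

The camera puts the shut fingertips at about z = 68 mm, while the reported TCP is at 25.6 mm. That fits with there being no contact. I'll check this against the start pictures, where the fingers were open, before trusting either figure.

Run:
```python
from h import *
for n in('top','scene'):
    W=np.load(n+'1.npz')['W']*1000
    m=(W[...,2]>60)&(np.hypot(W[...,0]-277,W[...,1]-560)<75); p=W[m]
    print(n,len(p))
    if len(p):
        o=np.argsort(p[:,2])[:25]; print(p[o].round().tolist())
s,R=tool(); print(R.round(3)); print(s['tcp_pos'],s['contact_force'])
d,W=cam('top'); W=W*1000; t=s['tcp_pos']*1000
m=(np.hypot(W[...,0]-t[0],W[...,1]-t[1])<150)&(W[...,2]>45); p=W[m]; o=np.argsort(p[:,2])[:20]; print(p[o].round().tolist())
cv2.imwrite('pics/t3.png',cv2.resize(np.hstack([d['color'][130:290,240:400,::-1]]),None,fx=3.7,fy=3.7,interpolation=cv2.INTER_CUBIC))
```

```text
top 2007
[[294.0, 598.0, 242.0], [288.0, 601.0, 243.0], [292.0, 599.0, 243.0], [290.0, 598.0, 244.0], [262.0, 510.0, 245.0], [300.0, 594.0, 246.0], [294.0, 597.0, 246.0], [290.0, 599.0, 246.0], [298.0, 595.0, 246.0], [288.0, 601.0, 246.0], [298.0, 593.0, 247.0], [304.0, 594.0, 247.0], [302.0, 591.0, 247.0], [259.0, 510.0, 248.0], [291.0, 600.0, 248.0], [303.0, 593.0, 248.0], [263.0, 510.0, 248.0], [261.0, 510.0, 248.0], [297.0, 596.0, 249.0], [307.0, 597.0, 249.0], [259.0, 512.0, 249.0], [297.0, 594.0, 249.0], [293.0, 597.0, 249.0], [265.0, 514.0, 250.0], [257.0, 507.0, 250.0]]
scene 833
[[263.0, 513.0, 244.0], [263.0, 514.0, 245.0], [265.0, 516.0, 245.0], [248.0, 525.0, 246.0], [262.0, 512.0, 246.0], [265.0, 515.0, 247.0], [263.0, 513.0, 247.0], [262.0, 518.0, 248.0], [253.0, 511.0, 248.0], [266.0, 516.0, 248.0], [259.0, 520.0, 249.0], [265.0, 514.0, 249.0], [257.0, 511.0, 249.0], [256.0, 522.0, 249.0], [260.0, 508.0, 251.0], [258.0, 508.0, 251.0], [268.0, 515.0, 251.0], [265.0, 515.0, 251.0], [262.0, 513.0, 252.0], [260.0, 511.0, 252.0], [267.0, 511.0, 252.0], [264.0, 511.0, 252.0], [258.0, 511.0, 253.0], [267.0, 512.0, 253.0], [266.0, 516.0, 253.0]]
[[-0.965  0.264 -0.   ]
 [ 0.264  0.965 -0.   ]
 [ 0.    -0.    -1.   ]]
[0.54111886 0.10328684 0.02558239] [-0.51935245  0.33599129  0.28866739]
[[585.0, 103.0, 394.0], [588.0, 106.0, 402.0], [555.0, 145.0, 403.0], [571.0, 128.0, 408.0], [565.0, 134.0, 409.0], [585.0, 105.0, 410.0], [574.0, 122.0, 411.0], [581.0, 112.0, 411.0], [577.0, 117.0, 411.0], [555.0, 146.0, 411.0], [585.0, 106.0, 412.0], [592.0, 103.0, 412.0], [561.0, 139.0, 412.0], [559.0, 141.0, 412.0], [555.0, 153.0, 413.0], [555.0, 144.0, 413.0], [568.0, 129.0, 413.0], [571.0, 123.0, 413.0], [579.0, 113.0, 414.0], [595.0, 98.0, 414.0]]
```

View pics/t3.png

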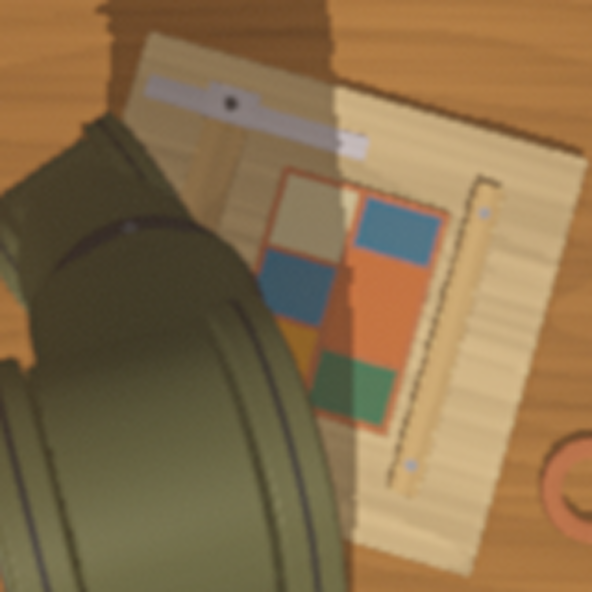

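The picture shows only the arm over the board, with the panel and fence unchanged. At the start, both cameras saw the open fingertips at z≈242 mm while the TCP was reported at 191 mm. Allowing 13 mm for the swing, the true shut tip is about 40 mm above the reported TCP. I'll work with that offset, back off, go lower while watching the force, and push from there.

```bash
python3 -m pendant '{"targets": [[1,[0,8,0],0],[1,[0,8,0],0],[1,[0,8,0],0],[1,[0,4,5],0],[1,[0,0,5],0]]}'
python3 -m pendant '{"targets": [[1,[0,0,5],0],[1,[0,0,5],0],[1,[0,0,5],0],[1,[0,0,2],0],[1,[0,0,1],0]]}'
python3 -m pendant '{"targets": [[1,[0,0,2],0],[1,[0,0,2],0],[1,[0,0,2],0],[1,[0,0,0],0],[1,[0,0,0],0]]}'
python3 - <<'E'
from h import *
go(-35,122,-14)
d,W=cam('scene'); B=toB(W); c=d['color'].astype(int).sum(-1)
cv2.imwrite('pics/s4.png',cv2.resize(d['color'][120:320,200:440,::-1],None,fx=3,fy=3,interpolation=cv2.INTER_CUBIC))
m=(abs(B[...,0]+35)<25)&(B[...,1]>115)&(B[...,1]<165)&(c<330)&(B[...,2]>21)
p=B[m]; print(p[np.argsort(p[:,2])[:15]].round().tolist())
E
```

```text
clock: 5.3
tcp_pos: [0.5488, 0.132, 0.0153]
tool_rot: [0.0, 0.132, 0.991, 0.001]
contact_force: [0.1, 0.5, 1.2]
finger_gap: -0.0
grip_force: 0.0
clock: 5.8
tcp_pos: [0.5484, 0.1303, -0.0028]
tool_rot: [-0.0, 0.133, 0.991, -0.0]
contact_force: [0.1, 0.6, 0.0]
finger_gap: -0.002
grip_force: 0.0
clock: 6.3
tcp_pos: [0.5485, 0.1305, -0.0084]
tool_rot: [-0.0, 0.133, 0.991, 0.0]
contact_force: [-0.4, -0.6, -0.0]
finger_gap: -0.001
grip_force: 0.0
shift tool mm [ -3.9 -11.5   5.6] tool y deg 74.7 q7 0.63 tcp B [-38.9 133.5  -8.4]
[[-30.0, 132.0, 33.0], [-29.0, 134.0, 36.0], [-33.0, 139.0, 36.0], [-29.0, 129.0, 37.0], [-30.0, 136.0, 37.0], [-31.0, 128.0, 38.0], [-29.0, 132.0, 38.0], [-33.0, 142.0, 39.0], [-33.0, 124.0, 39.0], [-30.0, 138.0, 39.0], [-33.0, 144.0, 40.0], [-34.0, 141.0, 40.0], [-29.0, 131.0, 41.0], [-32.0, 122.0, 41.0], [-28.0, 134.0, 42.0]]
```

View pics/s4.png

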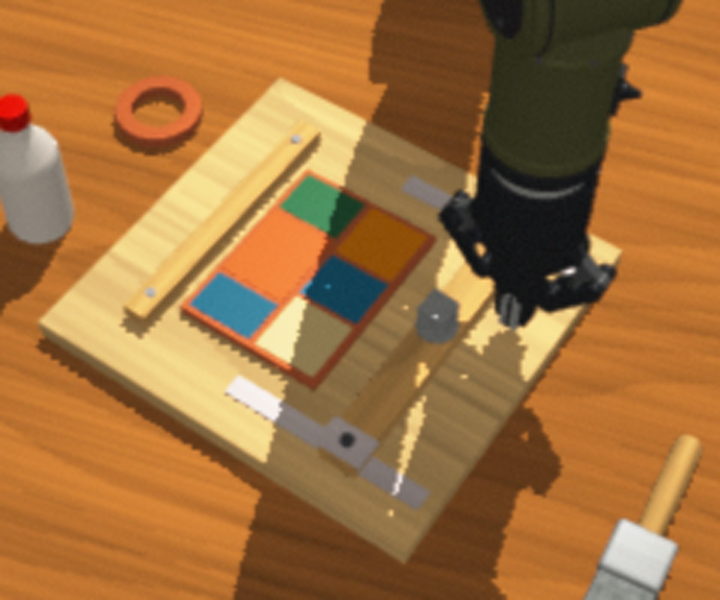

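The reported TCP z is now -8 mm, under the bench, with nothing touched. The picture shows the tip at (513,318), free beside the fence at a true z of about 33 mm. That confirms the reported z is about 41 mm too low. I'll lower 7 mm and push.

```bash
python3 -m pendant '{"targets": [[1,[0,0,2],0],[1,[0,-1,2],0],[1,[0,-1,2],0],[1,[0,-1,1],0],[1,[0,-2,0],0]]}'
python3 -m pendant '{"targets": [[1,[0,-2,0],0],[1,[0,-2,0],0],[1,[0,-2,0],0],[1,[0,-2,0],0],[1,[0,-2,0],0]]}'
python3 -m pendant '{"targets": [[1,[0,-2,0],0],[1,[0,-2,0],0],[1,[0,-2,0],0],[1,[0,-2,0],0],[1,[0,-2,0],0]]}'
python3 -c "
from h import *
go(-35,79,-15)"
```

```text
clock: 6.85
tcp_pos: [0.5471, 0.1257, -0.0156]
tool_rot: [-0.0, 0.133, 0.991, 0.0]
contact_force: [-0.5, -0.4, -0.1]
finger_gap: -0.0
grip_force: 0.0
clock: 7.35
tcp_pos: [0.5454, 0.1185, -0.0152]
tool_rot: [0.001, 0.132, 0.991, 0.002]
contact_force: [0.9, 5.5, -1.9]
finger_gap: -0.003
grip_force: 2.1
clock: 7.85
tcp_pos: [0.5429, 0.1094, -0.0152]
tool_rot: [0.001, 0.132, 0.991, 0.002]
contact_force: [-0.4, 6.1, -1.1]
finger_gap: 0.008
grip_force: 2.2
shift tool mm [ -3.5 -32.7  -0.3] tool y deg 74.8 q7 0.65 tcp B [-38.7 111.6 -15.2]
```

```bash
for k in 1; do python3 -m pendant '{"targets": [[1,[0,-2,0],0],[1,[0,-2,0],0],[1,[0,-2,0],0],[1,[0,-2,0],0],[1,[0,-2,0],0]]}'
python3 -m pendant '{"targets": [[1,[0,-2,0],0],[1,[0,-2,0],0],[1,[0,-2,0],0],[1,[0,-2,0],0],[1,[0,-1,0],0]]}'
python3 -m pendant '{"targets": [[1,[0,-1,0],0],[1,[0,-1,0],0],[1,[0,-1,0],0],[1,[0,-1,0],0],[1,[0,-1,0],0]]}'; done
python3 -c "
from h import *
go(-35,77,-15);[bars(cam(n)[1]) for n in('scene',)]"
```

```text
clock: 8.35
tcp_pos: [0.5402, 0.0998, -0.0152]
tool_rot: [0.001, 0.132, 0.991, 0.002]
contact_force: [0.6, 5.6, -1.4]
finger_gap: 0.003
grip_force: 2.2
clock: 8.85
tcp_pos: [0.5377, 0.0907, -0.0152]
tool_rot: [0.001, 0.132, 0.991, 0.002]
contact_force: [0.2, 5.6, -0.1]
finger_gap: -0.002
grip_force: 2.2
clock: 9.35
tcp_pos: [0.5369, 0.0878, -0.0152]
tool_rot: [0.001, 0.131, 0.991, 0.003]
contact_force: [1.2, 8.3, -1.7]
finger_gap: -0.001
grip_force: 3.3
shift tool mm [ -3.7 -12.2  -0.3] tool y deg 74.9 q7 0.67 tcp B [-38.8  89.2 -15.2]
   fence-50 95 x [-49.5 -36.9 -30. ] y [ 46.7  62.3 101.7] z [30.1 33.4 37.8]
   fence25 115 x [25.2 35.  44.7] y [46.8 62.4 76.6] z [30.4 33.2 36.3]
   fence50 116 x [50.3 59.8 70. ] y [46.1 61.2 75.9] z [30.1 32.9 36.7]
   batten 504 x [-78.    3.   78.6] y [-104.5  -93.6  -83.6] z [28.3 31.2 34.4]
   panel 2466 x [-73.1  12.   83.2] y [-59.   -8.9  41.9] z [23.2 25.7 28.3]
   head 174 x [-35.1  -2.4  11.9] y [ 51.1  67.7 102.8] z [54.3 62.4 69.2]
   tall 92 x [ 98.  113.  124.7] y [43.8 62.3 79.4] z [36.  37.1 40.9]
```

```bash
python3 -m pendant '{"targets": [[1,[0,-1,0],0],[1,[0,-1,0],0],[1,[0,-1,0],0],[1,[0,-1,0],0],[1,[0,-1,0],0]]}'
python3 -m pendant '{"targets": [[1,[0,-0.5,0],0],[1,[0,-0.5,0],0],[1,[0,-0.5,0],0],[1,[0,-0.5,0],0],[1,[0,-0.5,0],0]]}'
python3 -c "
from h import *
go(-35,77,-15)"
```

```text
clock: 9.9
tcp_pos: [0.5358, 0.0839, -0.0151]
tool_rot: [0.001, 0.131, 0.991, 0.004]
contact_force: [1.2, 8.6, -2.1]
finger_gap: -0.002
grip_force: 3.6
clock: 10.4
tcp_pos: [0.5351, 0.0814, -0.0152]
tool_rot: [0.001, 0.131, 0.991, 0.004]
contact_force: [1.3, 8.4, -2.1]
finger_gap: 0.002
grip_force: 3.6
shift tool mm [-3.7 -5.6 -0.2] tool y deg 74.9 q7 0.67 tcp B [-38.8  82.6 -15.2]
```

```bash
python3 -m pendant '{"targets": [[1,[0,-0.5,0],0],[1,[0,-0.5,0],0],[1,[0,-0.5,0],0],[1,[0,-0.5,0],0],[1,[0,0,0],0]]}'
```

```text
clock: 10.9
tcp_pos: [0.5345, 0.0793, -0.0152]
tool_rot: [0.001, 0.131, 0.991, 0.004]
contact_force: [1.6, 8.7, -2.5]
finger_gap: -0.0
grip_force: 3.5
```

```bash
python3 -m pendant '{"targets": [[1,[0,-0.4,0],0],[1,[0,-0.4,0],0],[1,[0,-0.4,0],0],[1,[0,-0.4,0],0],[1,[0,0,0],0]]}'; python3 -c "
from h import *
go(-35,77,-15);[bars(cam(n)[1]) for n in('scene',)]"
```

```text
clock: 11.4
tcp_pos: [0.5341, 0.0779, -0.0152]
tool_rot: [0.001, 0.131, 0.991, 0.004]
contact_force: [1.1, 8.2, -2.5]
finger_gap: -0.003
grip_force: 3.6
shift tool mm [-3.8 -1.9 -0.2] tool y deg 74.9 q7 0.67 tcp B [-38.8  78.9 -15.2]
   fence-50 97 x [-48.6 -37.5 -30.2] y [36.3 51.9 91.3] z [30.6 32.9 37.9]
   fence25 113 x [25.1 35.1 44.8] y [36.3 51.3 66.1] z [30.  33.  36.6]
   fence50 117 x [50.5 59.5 69.2] y [36.  51.  65.8] z [30.1 33.1 36.3]
   batten 524 x [-78.2   4.4  78.8] y [-104.4  -93.1  -75. ] z [28.1 31.1 34.6]
   panel 2164 x [-73.7  12.   83. ] y [-58.8 -14.2  31.8] z [23.2 25.8 28.4]
   head 167 x [-35.2  -4.1  11.9] y [39.9 56.7 94.5] z [54.5 62.3 69.5]
   tall 97 x [ 98.2 112.2 124.2] y [33.1 50.9 68.4] z [36.  37.1 39.9]
```

```bash
python3 -m pendant '{"targets": [[1,[0,-0.3,0],0],[1,[0,-0.2,0],0],[1,[0,-0.2,0],0],[1,[0,0,0],0],[1,[0,0,0],0]]}'
```

```text
clock: 11.95
tcp_pos: [0.5339, 0.0772, -0.0152]
tool_rot: [0.001, 0.131, 0.991, 0.004]
contact_force: [0.7, 8.3, -1.3]
finger_gap: 0.0
grip_force: 3.6
```

```bash
python3 -m pendant '{"targets": [[1,[0,-0.3,0],0],[1,[0,-0.3,0],0],[1,[0,0,0],0],[1,[0,0,0],0],[1,[0,0,0],0]]}'
```

```text
clock: 12.45
tcp_pos: [0.5339, 0.0772, -0.0152]
tool_rot: [0.001, 0.131, 0.991, 0.004]
contact_force: [1.3, 10.1, -1.5]
finger_gap: -0.003
grip_force: 4.0
```

```bash
python3 -m pendant '{"targets": [[1,[0,-0.3,0],0],[1,[0,-0.3,0],0],[1,[0,0,0],0],[1,[0,0,0],0],[1,[0,0,0],0]]}'
```

```text
clock: 12.95
tcp_pos: [0.5339, 0.0773, -0.0151]
tool_rot: [0.002, 0.131, 0.991, 0.005]
contact_force: [1.4, 10.8, -2.3]
finger_gap: 0.0
grip_force: 4.3
```

```bash
python3 -m pendant '{"targets": [[1,[0,-0.4,0],0],[1,[0,-0.4,0],0],[1,[0,-0.4,0],0],[1,[0,0,0],0],[1,[0,0,0],0]]}'
```

```text
clock: 13.45
tcp_pos: [0.5339, 0.0772, -0.0151]
tool_rot: [0.002, 0.13, 0.991, 0.005]
contact_force: [0.1, 12.0, -3.2]
finger_gap: -0.001
grip_force: 4.9
```

```bash
python3 -m pendant '{"targets": [[1,[0,6,0],0],[1,[0,8,0],0],[1,[0,8,0],0],[1,[0,10,-5],0],[1,[0,10,-20],0]]}'
python3 -m pendant '{"targets": [[1,[0,20,-25],0],[1,[0,30,-30],0],[1,[0,30,-30],0],[1,[0,30,-30],0],[1,[0,10,-10],0]]}'
for i in 1; do python3 -m pendant '{"targets": [[-1,[0,0,0],-1],[-1,[0,0,0],-1],[-1,[0,0,0],-1],[-1,[0,0,0],-1],[-1,[0,0,0],-1]]}'; done
python3 - <<'E'
from h import *
go(0,50,110)
for n in('scene','top'):
    d,W=cam(n); print(n); bars(W); B=toB(W)
    m=(abs(B[...,0])<25)&(abs(B[...,1]-50)<25)&(B[...,2]>54)&(B[...,2]<70)
    if m.sum()>5: print('head B',np.median(B[m],0),cv2.minAreaRect(B[m][:,:2].astype(np.float32)))
    x0,y0=(240,130) if n=='top' else (215,130)
    cv2.imwrite('pics/%s5.png'%n,cv2.resize(d['color'][y0:y0+160,x0:x0+190,::-1],None,fx=3.7,fy=3.7,interpolation=cv2.INTER_CUBIC))
E
```

```text
clock: 13.95
tcp_pos: [0.5417, 0.11, 0.0087]
tool_rot: [-0.002, 0.133, 0.991, -0.001]
contact_force: [-0.5, -0.6, 0.3]
finger_gap: -0.002
grip_force: 0.0
clock: 14.45
tcp_pos: [0.5765, 0.2321, 0.1389]
tool_rot: [0.003, 0.131, 0.991, 0.004]
contact_force: [0.7, 1.2, 1.0]
finger_gap: -0.003
grip_force: 0.0
clock: 14.95
tcp_pos: [0.5744, 0.2257, 0.1349]
tool_rot: [-0.0, -0.086, 0.996, -0.0]
contact_force: [-0.4, 0.6, -0.3]
finger_gap: 0.848
grip_force: 0.0
shift tool mm [  42.5 -181.4   25.1] tool y deg 99.9 q7 0.95 tcp B [-39.4 232.2 134.9]
scene
   fence-75 95 x [-74.8 -64.5 -55.3] y [36.1 51.3 65.9] z [30.9 33.1 35.8]
   fence-50 97 x [-49.1 -40.2 -30.7] y [36.  50.5 65. ] z [30.3 32.9 36.1]
   fence25 113 x [25.1 34.5 44.5] y [35.6 51.9 65.2] z [30.2 32.9 36.3]
   fence50 113 x [50.6 59.9 69.8] y [35.4 50.4 65.6] z [30.6 33.2 35.7]
   batten 528 x [-77.9   4.2  78. ] y [-104.6  -93.5  -71.5] z [28.1 31.1 34.3]
   panel 2248 x [-74.3  10.4  83.2] y [-58.9 -13.1  31.2] z [23.2 25.7 28.3]
   head 117 x [-10.    1.9  11.7] y [39.8 51.8 62. ] z [54.6 62.4 66.2]
   tall 151 x [-122.7  104
[... 255 characters left out ...]
] z [30.2 33.  36.9]
   fence-50 90 x [-49.7 -39.9 -30.4] y [34.2 48.2 63.2] z [30.1 33.3 37.1]
   fence25 87 x [25.2 34.8 44.7] y [23.2 48.8 63.2] z [30.1 33.1 37.4]
   fence50 86 x [50.3 58.9 69.8] y [32.8 48.2 63.4] z [30.1 33.4 37.7]
   batten 491 x [-78.    0.5  77.6] y [-105.7  -94.9  -71.4] z [28.1 31.1 35.5]
   panel 1754 x [-74.8   1.1  82.1] y [-58.9 -11.6  35.1] z [23.1 25.6 28.4]
   head 83 x [-11.   -0.   10.8] y [37.8 48.6 59.5] z [56.7 62.1 65.8]
   tall 137 x [-123.4  -94.3  121.5] y [31.1 47.3 65.9] z [36.  37.4 43.1]
head B [-1.78891118e-02  4.86037198e+01  6.21396336e+01] ((0.09502601623535156, 48.87298583984375), (22.111648559570312, 21.76072120666504), 85.29426574707031)
```

View pics/top5.png

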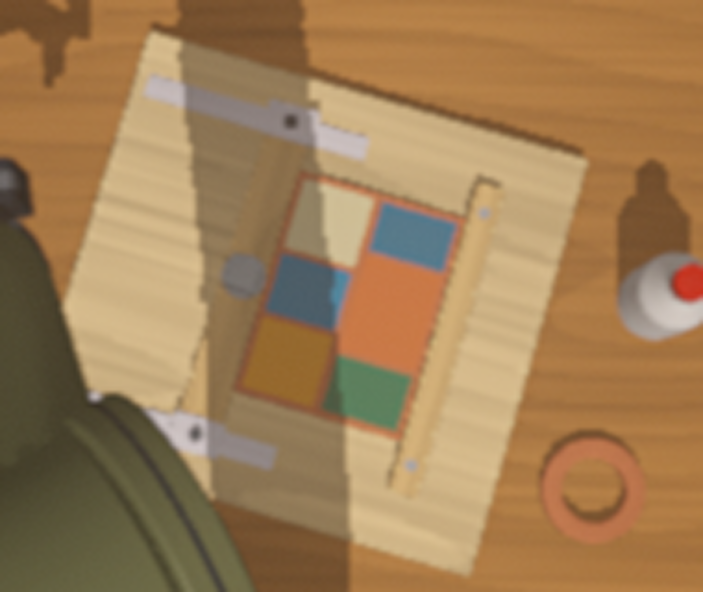

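The top view shows the panel square between the fence and the batten, at (240,390) to (465,215), with the head at (243,275). The push stopped firmly at 12 N. Next I'll turn to the head's flats, with the fingers along the fence, which also leaves joint 7 room for a full 206°.

```bash
python3 -m pendant '{"targets": [[-1,[0,0,0],-1],[-1,[0,0,0],-1],[-1,[0,0,0],-1],[-1,[0,0,0],-1],[-1,[0,0,0],-1]]}' 80
python3 -m pendant '{"targets": [[-1,[0,0,0],-1],[-1,[0,0,0],-1],[-1,[0,0,0],-1],[-1,[0,0,0],-1],[-1,[0,0,0],-1]]}'
python3 -m pendant '{"targets": [[-1,[0,0,0],-1],[-1,[0,0,0],-1],[-1,[0,0,0],0],[-1,[0,0,0],0],[-1,[0,0,0],0]]}'
python3 -c "
from h import *
go(0,49.3,70); print(manip.get_state()['q'].round(2))"
```

```text
clock: 15.55
tcp_pos: [0.5745, 0.2257, 0.1348]
tool_rot: [-0.0, -0.299, 0.954, -0.0]
contact_force: [-0.4, 0.5, -0.3]
finger_gap: 0.999
grip_force: 0.0
clock: 16.05
tcp_pos: [0.5745, 0.2256, 0.1347]
tool_rot: [-0.0, -0.498, 0.867, -0.0]
contact_force: [-0.2, -0.1, -1.1]
finger_gap: 1.002
grip_force: 0.0
clock: 16.55
tcp_pos: [0.5746, 0.2258, 0.1347]
tool_rot: [-0.0, -0.571, 0.821, -0.0]
contact_force: [-0.1, -0.3, -0.3]
finger_gap: 1.001
grip_force: 0.0
shift tool mm [178.9 -54.8  64.7] tool y deg 159.6 q7 1.79 tcp B [-39.3 232.3 134.7]
[-0.08  0.82 -0.68  1.63  0.62  0.92  1.79]
```

```bash
python3 -m pendant '{"targets": [[-1,[30,-9,0],0],[-1,[30,-9,0],0],[-1,[30,-9,10],0],[-1,[30,-9,15],0],[-1,[30,-9,15],0]]}'
python3 -m pendant '{"targets": [[-1,[20,-7,15],0],[-1,[9,-3,10],0],[-1,[0,0,0],0],[-1,[0,0,0],0],[-1,[0,0,0],0]]}'
python3 - <<'E'
from h import *
go(0,49.3,2); print(manip.get_state()['q'].round(2))
d,W=cam('scene'); cv2.imwrite('pics/s6.png',cv2.resize(d['color'][120:300,230:450,::-1],None,fx=3.3,fy=3.3,interpolation=cv2.INTER_CUBIC))
B=toB(W); t=toB(manip.get_state()['tcp_pos'][None])[0]
m=(np.hypot(B[...,0]-t[0],B[...,1]-t[1])<80)&(B[...,2]>85); p=B[m]; print(p[np.argsort(p[:,2])[:24]].round().tolist())
E
```

```text
clock: 17.05
tcp_pos: [0.565, 0.0683, 0.0945]
tool_rot: [0.0, -0.571, 0.821, -0.0]
contact_force: [-0.3, 0.8, -0.1]
finger_gap: 0.995
grip_force: 0.0
clock: 17.55
tcp_pos: [0.5649, 0.0415, 0.0706]
tool_rot: [0.001, -0.572, 0.82, 0.0]
contact_force: [0.8, 0.6, 0.0]
finger_gap: 1.0
grip_force: 0.0
shift tool mm [ 3.   0.5 68.6] tool y deg 159.8 q7 1.93 tcp B [ 0.6 52.  70.6]
[ 0.21  0.85 -0.63  1.84  0.75  0.71  1.93]
[[48.0, 53.0, 122.0], [-43.0, 58.0, 124.0], [-42.0, 53.0, 124.0], [-42.0, 63.0, 124.0], [48.0, 56.0, 124.0], [-43.0, 50.0, 125.0], [-43.0, 55.0, 125.0], [-45.0, 44.0, 125.0], [-44.0, 52.0, 125.0], [-44.0, 57.0, 125.0], [-43.0, 60.0, 125.0], [-49.0, 66.0, 125.0], [-42.0, 65.0, 126.0], [-44.0, 54.0, 126.0], [-45.0, 47.0, 127.0], [46.0, 59.0, 127.0], [-43.0, 63.0, 127.0], [-45.0, 66.0, 127.0], [-42.0, 48.0, 127.0], [43.0, 59.0, 127.0], [49.0, 58.0, 127.0], [-44.0, 50.0, 127.0], [-45.0, 44.0, 129.0], [-42.0, 60.0, 129.0]]
```

View pics/s6.png

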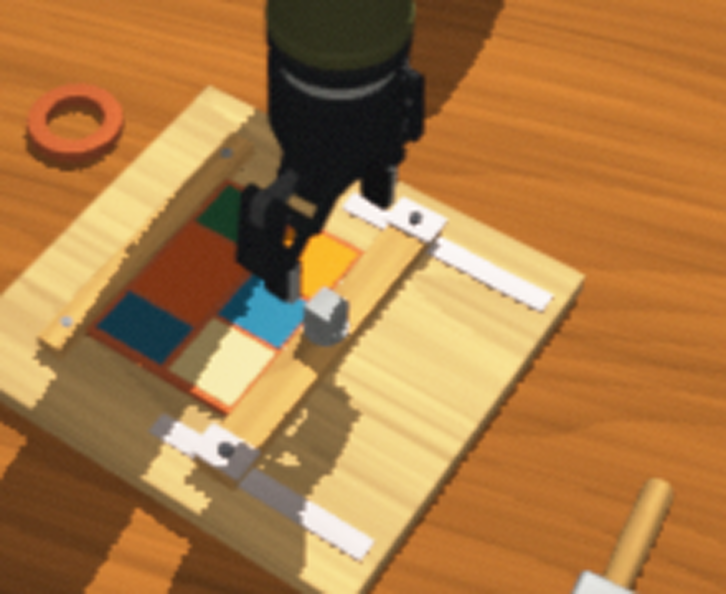

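The scene view shows the open fingers straddling the fence line, with the tips at about z = 123 mm, and the head at (326,318). I'll shift 3.5 mm, go down and grip.

```bash
python3 -m pendant '{"targets": [[-1,[3.5,0.5,10],0],[-1,[0,0,20],0],[-1,[0,0,20],0],[-1,[0,0,12],0],[-1,[0,0,4],0]]}'
python3 -m pendant '{"targets": [[-1,[0,0,2],0],[-1,[0,0,1],0],[-0.2,[0,0,0],0],[0,[0,0,0],0],[0.3,[0,0,0],0]]}' 80
python3 -c "
from h import *
go(0,49.3,2)"
```

```text
clock: 18.1
tcp_pos: [0.5614, 0.0358, 0.0022]
tool_rot: [-0.001, -0.572, 0.82, 0.0]
contact_force: [0.7, -0.6, -0.4]
finger_gap: 1.001
grip_force: 0.0
clock: 18.6
tcp_pos: [0.5628, 0.0358, 0.001]
tool_rot: [0.0, -0.571, 0.821, -0.0]
contact_force: [0.1, 0.0, -0.0]
finger_gap: 0.515
grip_force: 0.0
shift tool mm [-3.3  0.4 -1. ] tool y deg 159.7 q7 1.84 tcp B [ 0.1 46.   1. ]
```

```bash
python3 -m pendant '{"targets": [[0.3,[-2.5,0,0],0],[0.4,[0,0,0],0],[0.5,[0,0,0],0],[1,[0,0,0],0],[1,[0,0,0],0]]}' 80
python3 -m pendant '{"targets": [[1,[0,0,0],0],[1,[0,0,0],0],[1,[0,0,0],0],[1,[0,0,0],0],[1,[0,0,0],0]]}' 80
python3 - <<'E'
from h import *
go(0,49.3,2)
d,W=cam('scene'); cv2.imwrite('pics/s7.png',cv2.resize(d['color'][150:270,280:420,::-1],None,fx=5,fy=5,interpolation=cv2.INTER_CUBIC))
E
```

```text
clock: 19.1
tcp_pos: [0.5642, 0.0385, 0.0025]
tool_rot: [0.001, -0.572, 0.821, -0.001]
contact_force: [-2.6, -1.1, 14.1]
finger_gap: 0.239
grip_force: 81.1
clock: 19.6
tcp_pos: [0.5642, 0.0385, 0.0025]
tool_rot: [0.001, -0.572, 0.821, -0.001]
contact_force: [-1.9, -1.5, 13.6]
finger_gap: 0.24
grip_force: 81.1
shift tool mm [-0.2  0.8  0.5] tool y deg 159.7 q7 1.84 tcp B [ 0.8 49.1  2.5]
```

View pics/s7.png

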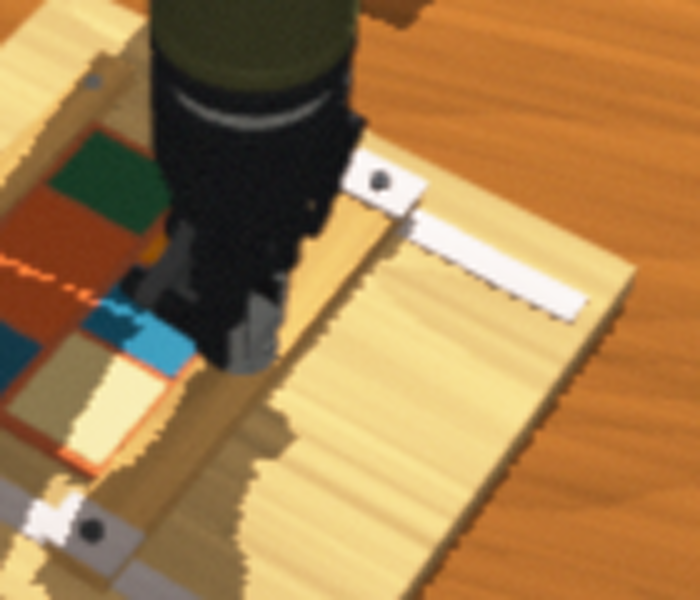

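The picture shows both fingers closed on the head at (245,330), with the tips on the collar. They are already pressing 14 N, so I'll press slightly more and then turn clockwise with the matching feed of 0.1 mm per 5°.

```bash
python3 -m pendant '{"targets": [[1,[0,0,0.4],0],[1,[0,0,0],0],[1,[0,0,0.1],0.5],[1,[0,0,0.1],1],[1,[0,0,0.1],1]]}'
python3 -c "
from h import *
go(0,49.3,2)"
```

```text
clock: 20.15
tcp_pos: [0.5639, 0.0387, 0.0022]
tool_rot: [0.001, -0.477, 0.879, -0.0]
contact_force: [-3.3, -0.3, 18.1]
finger_gap: 0.238
grip_force: 81.9
shift tool mm [-0.   0.5  0.2] tool y deg 147.0 q7 1.67 tcp B [ 0.4 49.2  2.2]
```

```bash
python3 -m pendant '{"targets": [[1,[0,0,0.1],1],[1,[0,0,0.1],1],[1,[0,0,0.1],1],[1,[0,0,0.1],1],[1,[0,0,0.1],1]]}'
python3 -m pendant '{"targets": [[1,[0,0,0.1],1],[1,[0,0,0.1],1],[1,[0,0,0.1],1],[1,[0,0,0.1],1],[1,[0,0,0.1],1]]}'
python3 -c "
from h import *
go(0,49.3,2)"
```

```text
clock: 20.65
tcp_pos: [0.5634, 0.0392, 0.0017]
tool_rot: [0.001, -0.276, 0.961, 0.0]
contact_force: [-5.1, 0.5, 19.8]
finger_gap: 0.241
grip_force: 82.1
clock: 21.15
tcp_pos: [0.5631, 0.0399, 0.0012]
tool_rot: [0.001, -0.062, 0.998, 0.001]
contact_force: [-6.0, 2.0, 20.0]
finger_gap: 0.239
grip_force: 82.3
shift tool mm [-0.3 -1.  -0.8] tool y deg 97.1 q7 1.05 tcp B [-0.6 50.1  1.2]
```

```bash
python3 -m pendant '{"targets": [[1,[0.4,0,0.1],1],[1,[0.4,0,0.1],1],[1,[0.4,0,0.1],1],[1,[0.4,0,0.1],1],[1,[0.4,0,0.1],1]]}'
python3 -c "
from h import *
go(0,49.3,2)"
```

```text
clock: 21.65
tcp_pos: [0.5632, 0.0407, 0.0007]
tool_rot: [0.002, 0.156, 0.988, 0.002]
contact_force: [-1.4, 2.9, 17.3]
finger_gap: 0.24
grip_force: 81.5
shift tool mm [-0.8 -1.5 -1.3] tool y deg 72.1 q7 0.78 tcp B [-0.8 50.8  0.7]
```

```bash
python3 -m pendant '{"targets": [[1,[0.2,0,0.1],1],[1,[0.2,0,0.1],1],[1,[0.2,0,0.1],1],[1,[0.2,0,0.1],1],[1,[0.2,0,0.1],1]]}'
python3 -c "
from h import *
go(0,49.3,2)"
```

```text
clock: 22.15
tcp_pos: [0.5636, 0.0413, 0.0003]
tool_rot: [0.003, 0.366, 0.931, 0.003]
contact_force: [0.1, 2.1, 15.5]
finger_gap: 0.24
grip_force: 81.3
shift tool mm [-1.5 -1.8 -1.7] tool y deg 47.1 q7 0.51 tcp B [-0.5 51.6  0.3]
```

```bash
python3 -m pendant '{"targets": [[1,[0,0,0.13],1],[1,[0,0,0.13],1],[1,[0,0,0.13],1],[1,[0,0,0.13],1],[1,[0,0,0.13],1]]}'
python3 -m pendant '{"targets": [[1,[0,0,0.12],1],[1,[0,0,0.12],1],[1,[0,0,0.12],1],[1,[0,0,0.12],1],[1,[0,0,0.12],1]]}'
python3 -c "
from h import *
go(0,49.3,2)"
```

```text
clock: 22.65
tcp_pos: [0.5643, 0.0417, -0.0002]
tool_rot: [0.002, 0.558, 0.83, 0.004]
contact_force: [1.1, 3.6, 16.3]
finger_gap: 0.238
grip_force: 81.5
clock: 23.15
tcp_pos: [0.565, 0.0418, -0.0007]
tool_rot: [0.002, 0.725, 0.689, 0.005]
contact_force: [1.2, 4.2, 16.6]
finger_gap: 0.237
grip_force: 81.5
shift tool mm [-2.9 -1.3 -2.7] tool y deg -2.9 q7 0.01 tcp B [ 0.6 52.4 -0.7]
```

```bash
python3 -m pendant '{"targets": [[1,[0,0,0.12],1],[1,[0,0,0.12],1],[1,[0,0,0.12],1],[1,[0,0,0.12],1],[1,[0,0,0.12],1]]}'
python3 -m pendant '{"targets": [[1,[0,0,0.1],1],[1,[0,0,0.1],1],[1,[0,0,0.1],1],[1,[0,0,0.1],1],[1,[0,0,0],0.5]]}'
python3 -c "
from h import *
go(0,49.3,2);print(manip.get_state()['ft_torque'])"
```

```text
clock: 23.65
tcp_pos: [0.5657, 0.0416, -0.0012]
tool_rot: [0.001, 0.857, 0.516, 0.005]
contact_force: [2.9, 3.6, 16.5]
finger_gap: 0.238
grip_force: 81.5
clock: 24.15
tcp_pos: [0.5663, 0.0412, -0.0016]
tool_rot: [0.0, 0.941, 0.339, 0.006]
contact_force: [3.7, 2.4, 16.2]
finger_gap: 0.236
grip_force: 81.4
shift tool mm [-3.5 -0.  -3.6] tool y deg -50.3 q7 -0.48 tcp B [ 2.  52.2 -1.6]
[ 0.71993421 -0.7068067   0.04587804]
```

```bash
python3 -m pendant '{"targets": [[1,[0,0,0.1],1],[1,[0,0,0.1],1],[1,[0,0,0.1],1],[1,[0,0,0],0],[1,[0,0,0],0]]}'
python3 -c "
from h import *
go(0,49.3,2);print(manip.get_state()['ft_torque'])"
```

```text
clock: 24.65
tcp_pos: [0.5665, 0.0408, -0.0016]
tool_rot: [-0.0, 0.977, 0.215, 0.006]
contact_force: [3.8, 3.2, 17.8]
finger_gap: 0.237
grip_force: 81.8
shift tool mm [-3.4  0.5 -3.6] tool y deg -65.2 q7 -0.64 tcp B [ 2.3 51.9 -1.6]
[ 0.7207235  -0.70784055  0.05802345]
```

```bash
python3 -m pendant '{"targets": [[1,[0,0,-0.8],0],[1,[0,0,-0.8],0],[0.3,[0,0,0],0],[-1,[0,0,0],0],[-1,[0,0,0],0]]}' 20
python3 -m pendant '{"targets": [[-1,[0,0,0],0],[-1,[0,0,0],0],[-1,[0,0,-3],0],[-1,[0,0,-10],0],[-1,[0,0,-20],0]]}'
python3 -m pendant '{"targets": [[-1,[0,0,-30],0],[-1,[0,0,-30],0],[-1,[0,0,-30],0],[-1,[0,0,-20],0],[-1,[0,0,0],0]]}'
python3 -c "
from h import *
s,R=tool(); print((R.T@np.array([30,180,0])).round(1))"
```

```text
clock: 25.15
tcp_pos: [0.5594, 0.0387, -0.0034]
tool_rot: [-0.0, 0.977, 0.214, -0.001]
contact_force: [-0.4, -0.3, 0.5]
finger_gap: 0.68
grip_force: 0.0
clock: 25.65
tcp_pos: [0.5594, 0.0387, 0.0299]
tool_rot: [-0.0, 0.977, 0.214, -0.001]
contact_force: [0.3, 0.6, 0.3]
finger_gap: 1.005
grip_force: 0.0
clock: 26.15
tcp_pos: [0.5626, 0.0383, 0.1434]
tool_rot: [0.001, 0.977, 0.214, 0.003]
contact_force: [0.3, -0.2, -0.3]
finger_gap: 1.001
grip_force: 0.0
[ 102.5 -151.     0.2]
```

```bash
python3 -m pendant '{"targets": [[-1,[20,-30,0],0],[-1,[20,-30,0],0],[-1,[20,-30,0],0],[-1,[20,-30,0],0],[-1,[20,-30,0],0]]}'
python3 -m pendant '{"targets": [[-1,[0,0,0],0],[-1,[0,0,0],0],[-1,[0,0,0],0],[-1,[0,0,0],0],[-1,[0,0,0],0]]}'
python3 - <<'E'
from h import *
for n in('scene','top'):
    d,W=cam(n); print(n); bars(W); np.savez(n+'9.npz',W=W,c=d['color'])
    if n=='top': cv2.imwrite('pics/t9.png',cv2.resize(d['color'][130:290,240:430,::-1],None,fx=3.7,fy=3.7,interpolation=cv2.INTER_CUBIC))
E
```

```text
clock: 26.65
tcp_pos: [0.5879, 0.2181, 0.1393]
tool_rot: [-0.0, 0.977, 0.214, -0.001]
contact_force: [0.7, 0.5, 0.6]
finger_gap: 1.001
grip_force: 0.0
clock: 27.15
tcp_pos: [0.5886, 0.2154, 0.1401]
tool_rot: [0.0, 0.977, 0.213, -0.0]
contact_force: [0.5, 0.4, -0.5]
finger_gap: 1.001
grip_force: 0.0
scene
   fence-75 94 x [-74.3 -64.8 -55.4] y [36.6 50.9 65.8] z [30.1 33.4 36.4]
   fence-50 97 x [-49.  -40.  -30.4] y [35.6 51.  65.4] z [30.2 32.9 36.6]
   fence25 106 x [25.4 35.5 44.7] y [36.1 50.8 65.1] z [30.1 33.1 37. ]
   fence50 115 x [50.3 59.6 69.4] y [35.8 51.6 65.7] z [30.3 32.9 36.3]
   batten 530 x [-77.6   4.9  78.4] y [-104.7  -93.5  -74. ] z [28.  31.  34.9]
   panel 2245 x [-74.6  10.3  82.9] y [-59.1 -13.2  31.5] z [23.1 25.6 28.4]
   head 103 x [-12.8   1.5  12.6] y [37.8 51.5 63.7] z [54.2 58.9 61.9]
   tall 162 x [-122.4  101.5  124.2] y [33.1 50.7 68.5] z [36.  36.9 40.8]
top
   fence-75 86 x [-74.6 -64.9 -55.4] y [32.1 49.  63.7] z [30.5 33.3 37.2]
   fence-50 88 x [-49.8 -40.  -30.4] y [27.8 47.9 63.4] z [30.  33.1 35.9]
   fence25 82 x [25.2 34.7 44.6] y [33.  47.9 63.3] z [30.4 33.3 37.8]
   fence50 86 x [50.4 59.8 69.8] y [22.1 48.  63.2] z [30.1 33.5 37.7]
   batten 478 x [-77.9  -2.6  77.1] y [-105.7  -94.6  -71.5] z [28.1 30.6 35.2]
   panel 1712 x [-74.5   3.2  82.6] y [-59.2 -12.5  37.8] z [23.1 25.8 28.4]
   head 79 x [-12.7  -0.2  12.9] y [36.1 48.8 61.8] z [54.6 58.8 63.5]
   tall 162 x [-123.   -87.2  122.3] y [31.4 49.5 66.6] z [36.  37.3 43.8]
```

View pics/t9.png

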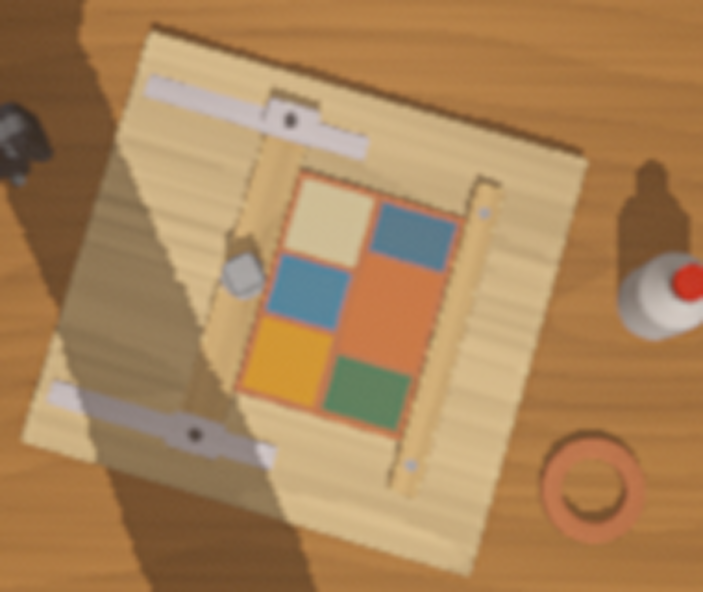

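The final top view shows the panel square and snug between the fence and the batten. The head at (243,275) is turned and its top has dropped 62.3 → 58.9 mm. The bottle and roll haven't moved, and the gripper is clear.

```bash
python3 -c "
from rig import manip
print(manip.close_job())"
```

```text
the job is handed in; nothing more can be done
None
```

The job is handed in: the panel is snug against the batten (push stopped at 12 N), the screw was turned clockwise under 14–20 N until its collar stopped on the fence (about 4 mm down), and the gripper has let go and is clear; no verdict was shown.

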